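# Dust the panel seam with the narrow brush and hold it leaning over the dish

### The job

Draw the narrower of the two flat brushes out of the wooden brush block and, keeping it roughly upright, guide its bristle end slowly (about 5 cm a second) and lightly along the whole seam of the two-board panel, from the end nearest the robot to the far end, touching or just skimming the wood. Then raise the brush, lean it over about 45 degrees, halfway between upright and flat, and hold it still with its bristle end, the lower end, over the middle of the round dish and at least 10 cm above the table; finish while still holding it there, and leave the other things where they are.

Things in the scene. Friction and masses are not known exactly. Their poses are not given: they have to be found in the camera images.
- chip_brush: the narrower flat brush, pale wooden handle, 41 mm wide, 215 mm long, 17 mm thick, 60 g; stands bristles down in either slot of the block, anywhere along it, leaning a few degrees at most, its top 236 mm above the table. Origin at mid length on a flat face; own y runs from bristles to handle end (up at the start), x across the width, z through the thickness
- brush_grip (a point): where to take the brush: middle of its handle, 33 mm below the handle's end and 181 mm from the bristle end. The handle is a flat wooden tongue about 12 mm thick; take it across the thickness (fingers closing along the brush's own z)
- brush_tip (a point): middle of the brush's bristle end; the bristles are rigid there, 40 mm wide and 13 mm thick. While the brush stands in its slot this point is 20 mm above the table and 50 mm below the block's top
- broad_brush: the wider flat brush (66 mm wide, 216 mm long, orange wooden handle), standing bristles down in the other slot; leave it alone. Same axes as the narrow brush
- marker: felt marker, 17 mm thick and 135 mm long, standing in the round hole of the brush block, its top 155 mm above the table; leave it alone. Own y points up along it
- brush_block: fixed wooden brush block, 64 mm (x) by 260 mm (y) by 70 mm high, origin in the centre of its underside. Two slots 20 mm wide in its x, 86 mm long in its y and 50 mm deep, centred at y = -78 mm and y = +22 mm; a round hole of 21 mm at y = +100 mm. The brushes' widths lie along its y
- panel: fixed painting panel of two pale boards side by side, 180 mm (x) by 160 mm (y), its top 16 mm above the table, origin in the centre of its underside. The seam is the 3 mm gap between the boards, along its own x at y = 0; +x is the end away from the robot
- seam_1 (a point): point on the seam, level with the panel's top, 20 mm in from its near end
- seam_2 (a point): point on the seam, 55 mm from its near end
- seam_3 (a point): middle of the seam, 90 mm from either end
- seam_4 (a point): point on the seam, 55 mm from its far end
- seam_5 (a point): point on the seam, 20 mm in from its far end
- dish: round shallow teal dish, 107 mm across and 12 mm high, loose, to the robot's right of the panel; origin in the centre of its underside
- ink_bottle: squat dark ink bottle, 42 mm across and 60 mm high, loose, behind the panel; leave it alone. Origin in the centre of its underside
- jar: amber jar with a pale cap, 52 mm across and 73 mm high, loose, behind the panel; leave it alone. Origin in the centre of its underside

How it is judged:
On the way, in this order (a step that is already met when the one before it is completed fails the run):
1. the narrow brush, held by the fingers, is drawn right out of the block (bristle end above the block's top) (height (world z) of brush_tip above 0.08 m and contact force between the fingers and chip_brush above 0.5 N), for 0.1 s.
2. the bristle end skims the seam at point 1 of 5 from the near end: within 13 mm of it sideways and along, at most 12 mm above the wood, slower than 0.13 m/s, brush held within 30 degrees of upright (horizontal distance between brush_tip and seam_1 below 0.013 m and height (world z) of brush_tip below 0.028 m and linear speed of chip_brush below 0.13 m/s and angle between chip_brush's own y axis and vertical below 0.53 rad and contact force between the fingers and chip_brush above 0.5 N), for 0.1 s.
3. the bristle end skims the seam at point 2 of 5 from the near end: within 13 mm of it sideways and along, at most 12 mm above the wood, slower than 0.13 m/s, brush held within 30 degrees of upright (horizontal distance between brush_tip and seam_2 below 0.013 m and height (world z) of brush_tip below 0.028 m and linear speed of chip_brush below 0.13 m/s and angle between chip_brush's own y axis and vertical below 0.53 rad and contact force between the fingers and chip_brush above 0.5 N), for 0.1 s.
4. the bristle end skims the seam at point 3 of 5 from the near end: within 13 mm of it sideways and along, at most 12 mm above the wood, slower than 0.13 m/s, brush held within 30 degrees of upright (horizontal distance between brush_tip and seam_3 below 0.013 m and height (world z) of brush_tip below 0.028 m and linear speed of chip_brush below 0.13 m/s and angle between chip_brush's own y axis and vertical below 0.53 rad and contact force between the fingers and chip_brush above 0.5 N), for 0.1 s.
5. the bristle end skims the seam at point 4 of 5 from the near end: within 13 mm of it sideways and along, at most 12 mm above the wood, slower than 0.13 m/s, brush held within 30 degrees of upright (horizontal distance between brush_tip and seam_4 below 0.013 m and height (world z) of brush_tip below 0.028 m and linear speed of chip_brush below 0.13 m/s and angle between chip_brush's own y axis and vertical below 0.53 rad and contact force between the fingers and chip_brush above 0.5 N), for 0.1 s.
6. the bristle end skims the seam at point 5 of 5 from the near end: within 13 mm of it sideways and along, at most 12 mm above the wood, slower than 0.13 m/s, brush held within 30 degrees of upright (horizontal distance between brush_tip and seam_5 below 0.013 m and height (world z) of brush_tip below 0.028 m and linear speed of chip_brush below 0.13 m/s and angle between chip_brush's own y axis and vertical below 0.53 rad and contact force between the fingers and chip_brush above 0.5 N), for 0.1 s.
At the end, for the whole second after the job is handed in: the narrow brush is held by the fingers alone, still, leaning 30 to 60 degrees from upright with the bristle end lower; its bristle end is over the dish (within 40 mm of its centre seen from above) and more than 85 mm above the table (angle between chip_brush's own y axis and vertical between 0.52 and 1.05 rad and horizontal distance between brush_tip and dish below 0.04 m and height (world z) of brush_tip above 0.085 m and contact force between the fingers and chip_brush above 0.5 N and linear speed of chip_brush below 0.04 m/s and angular speed of chip_brush below 0.3 rad/s and contact force between chip_brush and dish below 0.1 N and contact force between chip_brush and panel below 0.1 N and contact force between chip_brush and brush_block below 0.1 N); the arm keeps its last pose, push and grip.
It fails at once if the wider brush is moved more than 20 mm or tipped over (distance of broad_brush from where it was at the start of the episode above 0.02 m or angle between broad_brush's own y axis and vertical above 0.5 rad).
It fails at once if the marker is moved more than 20 mm or tipped over (distance of marker from where it was at the start of the episode above 0.02 m or angle between marker's own y axis and vertical above 0.5 rad).
It fails at once if the ink bottle or the jar is moved more than 20 mm or tipped over (distance of any of ink_bottle, jar from where it was at the start of the episode above 0.02 m or angle between any of ink_bottle, jar's own z axis and vertical above 0.5 rad).
It fails at once if the dish is moved more than 20 mm or tipped over (distance of dish from where it was at the start of the episode above 0.02 m or angle between dish's own z axis and vertical above 0.5 rad).
It fails at once if the brush is pressed on the panel with more than 30 N (contact force between chip_brush and panel above 30 N).
It also fails if it takes over 51 s, if anything falls off the work surface, if the arm or the gripper's body presses on something with over 40 N, if the wrist force passes 120 N, or if a joint passes its speed limit or range.

### The arm

A 7-joint arm with a two-finger parallel gripper is mounted at the origin on the work surface; the furniture and walls round the work are solid. World frame = base frame: x ahead of the robot, y to its left, z up, the work surface at z = 0. Lengths are in m, angles in rad, forces in N, time in s.
With the tool pointing down it reaches from about 0.35 to 0.775 m from the base axis. Payload 3.1 kg.
Tool frame: the origin (TCP) lies at the very end of the fingers, on their centre line; the grasp point (between the pads) lies 19 mm behind it; z points along the fingers, y is the line along which they close (so a half turn about z gives the same grasp; the last joint's range is limited). The gripper opens to 85 mm and grips with 20 to 120 N. Pads are 22 mm wide; open, the fingers measure 114 mm over their backs; the gripper's body (76 mm by 85 mm) begins 54 mm behind the grasp point. The pads swing forward as they close: fully open they stand 13 mm farther back than shut.
Start: joints at [-1.164, 0.311, 0.014, 1.512, -0.004, 1.319, -0.027], TCP at [0.239, 0.496, 0.231] pointing down, gripper open.
Joint ranges: [-2.7, 2.7], [-0.3, 1.91], [-1.27, 1.3], [0.12, 2.57], [-1.44, 4.58], [0.2, 2.03], [-3.05, 3.05]. Speed limits (rad/s): [2.79, 2.79, 3.14, 3.14, 3.14, 3.14, 3.14].

### API

Orientations are given as a unit quaternion [x, y, z, w].
In Python, from bench import ctrl, imaging, ticket gives the robot as it stands. The module is installed in compiled form; this text tells all that it offers. Calls block until the motion is done:
- ctrl.reach(position, orientation): joint-space move of the TCP to a pose.
- ctrl.movel(position, attitude=None, velocity=0.15, max_force=None): straight line of the TCP; attitude=None keeps the orientation; velocity is the mean speed in m/s. With max_force (N) it stops when the force on the tool has changed by that much, and returns True; else False.
- ctrl.movej(angles): joint-space move.
- ctrl.grip(opening): opening from 0.0 (shut) to 1.0 (fully open); the grip force is fixed at half the most; returns when the fingers have stopped.
- ctrl.pause(seconds).
- ctrl.solve_ik(position, orientation): joint angles nearest the present ones, or None.
- ctrl.get_state(): the state.
- imaging.snapshot(name): name is "scene" or "top" or "wrist"; returns a dict with "image" (480x640x3 uint8, red, green, blue), "intrinsics" (3x3 intrinsics, pixels), "world_to_cam" (4x4, takes a point from world to camera coordinates); the wrist camera has in their place "hand_eye" (4x4, takes a point from camera to tool coordinates, whose origin is the TCP and whose axes are the flange's). Camera axes: x right, y down, z forward; pixel columns grow to the right and rows downward; lengths in m; the calibration is good to about 2 mm. A picture is of the moment at which its call begins: read the wrist's pose just before it. There is no depth.
A pose or a line that the arm cannot do raises ctrl.IKError and nothing moves.
- ticket.sign_off(): hands the job in; it is judged then, once.
The state is a dict: "clock": time; "joints": joint angles; "qd": joint speeds; "tau": joint torques, N m; "tool_pos": TCP position; "eef_rot": TCP orientation; "contact_force": force on the tool from outside, world axes, zero at the start; "moment": the same for the moment, N m; "width": opening from 0.0 (shut) to 1.0 (fully open); "finger_force": force on a finger pad.
Only numpy, scipy, OpenCV 4.12 (cv2) and the standard library are available. Lean on these libraries where they do the work, as an engineer would, in place of code of your own. Each camera call takes 0.05 s, during which the arm holds its last target. There are 200 camera calls.

## Working session

There is one attempt and no reset: what is moved stays moved. The work goes in short steps, each a Python script; the robot and the scene stay as the last script left them, time stands still between calls to the robot, and variables do not carry over. Pictures are saved under pics/ and viewed, at most 10 in all, crops included, and the job is handed in when it is done.

```bash
mkdir -p pics
python3 - <<'E'
from bench import ctrl, imaging
import cv2,numpy as np
for n in ("scene","top"):
    s=imaging.snapshot(n); cv2.imwrite(f"pics/{n}0.png",s["image"][:,:,::-1]); np.savez(f"pics/{n}0.npz",K=s["intrinsics"],T=s["world_to_cam"])
    T=s["world_to_cam"]; print(n,s["intrinsics"].tolist(),(-T[:3,:3].T@T[:3,3]),T[:3,:3].tolist())
w=imaging.snapshot("wrist"); print(w["hand_eye"]); st=ctrl.get_state(); print(st)
E
```

```text
scene [[593.6243805088097, 0.0, 310.26488618718673], [0.0, 593.6243805088097, 242.62021848336786], [0.0, 0.0, 1.0]] [ 0.16452925 -0.78751476  1.12054807] [[0.9174630194119189, -0.39753678326126163, 0.015037086348557887], [-0.2761277263097375, -0.6635666778368308, -0.6952932782844994], [0.28638276270505525, 0.6337537140079579, -0.7185688159157336]]
top [[517.7985193336336, 0.0, 321.9569814348402], [0.0, 517.7985193336336, 244.20933251795955], [0.0, 0.0, 1.0]] [0.30142496 0.08738056 1.31388726] [[-0.028543612825243234, -0.9995855528518883, -0.0037396118337645933], [-0.9775140857153091, 0.028694913290274914, -0.20890862638825328], [0.20892935264113993, -0.0023074837048671685, -0.9779280142852569]]
[[ 8.98919840e-04 -9.58544157e-01 -2.84942609e-01  7.17923936e-02]
 [ 9.99999574e-01  9.21947333e-04  5.33167983e-05  4.77275410e-04]
 [ 2.11595573e-04 -2.84942536e-01  9.58544577e-01 -1.42172533e-01]
 [ 0.00000000e+00  0.00000000e+00  0.00000000e+00  1.00000000e+00]]
{'clock': 0.15, 'joints': array([-1.16370946,  0.31156105,  0.01399653,  1.51268438, -0.00442231,
        1.31917643, -0.02720384]), 'qd': array([ 0.00032412, -0.00170314, -0.000555  , -0.00448025,  0.00043158,
       -0.00204611, -0.00066725]), 'tau': array([ 7.11503853e-04, -3.80270469e+01,  1.46463686e-01, -2.30847859e+01,
        1.22099149e-02,  9.62330669e-03, -1.72421250e-05]), 'tool_pos': array([0.23837331, 0.49505609, 0.23046188]), 'eef_rot': array([ 2.22483444e-01,  9.74936054e-01, -8.82622330e-04, -1.71526434e-04]), 'contact_force': array([ 0.29431046, -0.14053512,  0.19377109]), 'moment': array([-0.00960445, -0.05496918,  0.00968359]), 'finger_force': 0.0, 'width': 0.9963840137219508}
```

View pics/scene0.png

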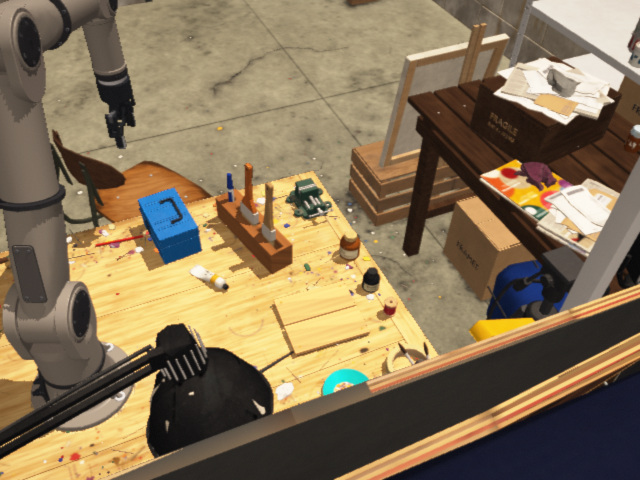

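View pics/top0.png

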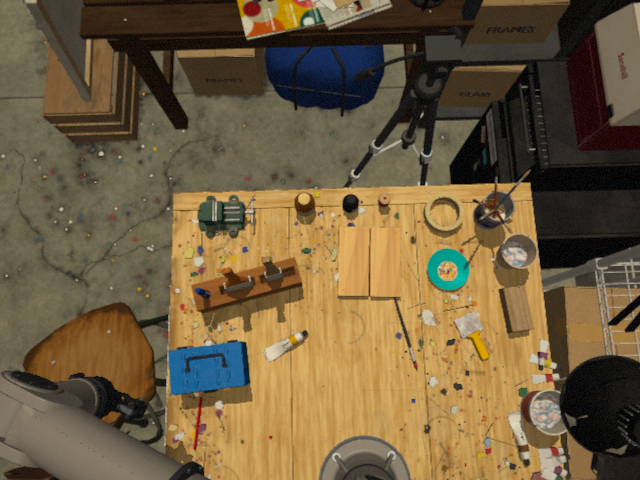

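The scene view shows the block, with the orange broad brush at about (249,195) and the pale narrow brush at about (269,215), plus the panel around (322,318) and the dish at (346,382). In the top view the narrow brush is at (272,270), the panel at (370,262) and the dish at (448,270). I'll enlarge both.

Run:
```python
import cv2
def crop(n,x,y,w,h,k,o):
    im=cv2.imread(f"pics/{n}0.png")[y:y+h,x:x+w]; im=cv2.resize(im,None,fx=k,fy=k,interpolation=cv2.INTER_CUBIC)
    for i in range(0,w,10): cv2.putText(im,str(x+i) if i%20==0 else "|",(i*k,9),0,.33,(0,0,255),1)
    for j in range(0,h,10): cv2.putText(im,str(y+j) if j%20==0 else "-",(0,j*k+4),0,.33,(0,0,255),1)
    cv2.imwrite(f"pics/{o}.png",im)
crop("top",185,245,130,75,6,"c1")
crop("top",330,215,145,95,5,"c2")
crop("scene",210,155,95,120,5,"c3")
crop("scene",265,270,115,130,4,"c4")
```

```text
(no output)
```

View pics/c1.png

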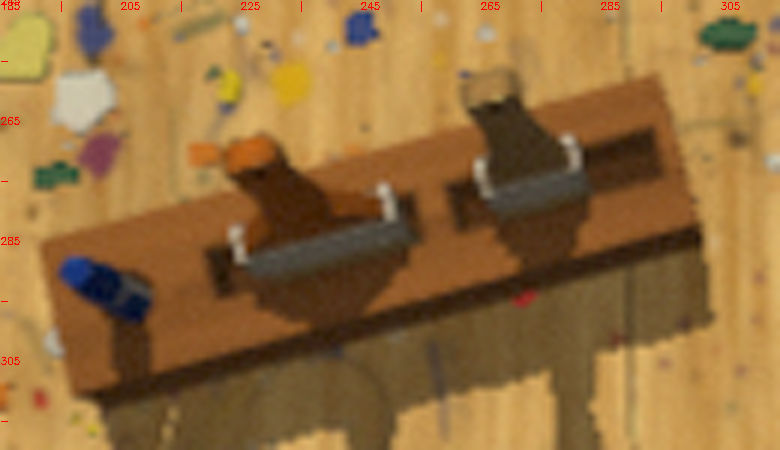

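View pics/c2.png

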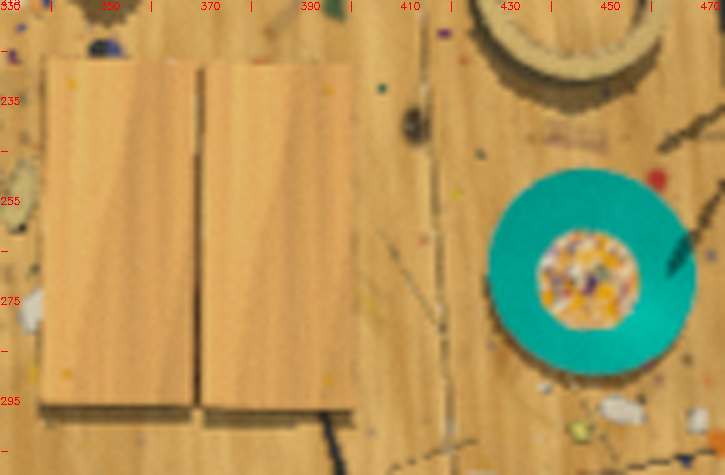

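View pics/c3.png

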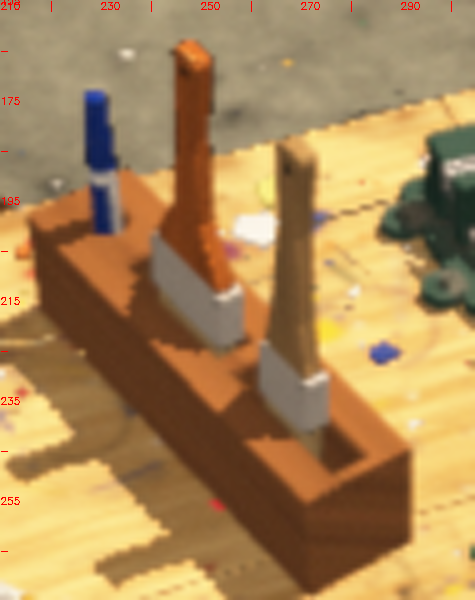

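View pics/c4.png

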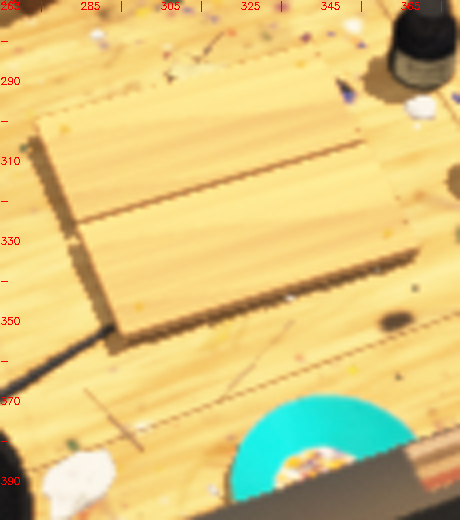

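The crops show:
- **Top view:** block top corners (192,285.5), (294.7,257.3), (301.7,283) and (198.3,310.5). The brush end face is at (267,259.5). The seam runs from (369.4,296) to (370.2,227.4), and the dish centre is (448.3,269.4).
- **Scene view:** brush end (269.4,185.2), seam from (284.2,325.5) to (355.5,305.2). The block's right corners are near (272,255) and (292,245).

```bash
cat > h.py <<'E'
import numpy as np, cv2
def ld(n):
    d=np.load(f"pics/{n}0.npz"); return d["K"],d["T"]
K1,T1=ld("top");K2,T2=ld("scene")
def tri(a,b):
    X=cv2.triangulatePoints(K1@T1[:3],K2@T2[:3],np.array(a,float).reshape(2,1),np.array(b,float).reshape(2,1)); X=(X[:3]/X[3]).ravel()
    e=[]
    for K,T,p in((K1,T1,a),(K2,T2,b)):
        q=K@(T[:3,:3]@X+T[:3,3]); e.append(np.round(q[:2]/q[2]-p,1))
    return X.round(4),e
def atz(p,z,K=K1,T=T1):
    r=T[:3,:3].T@np.linalg.solve(K,[*p,1]);c=-T[:3,:3].T@T[:3,3]; return (c+r*(z-c[2])/r[2]).round(4)
E
python3 - <<'E'
from h import *
c1=lambda x,y:(185+x/6-.4,245+y/6-.4); c2=lambda x,y:(330+x/5-.4,215+y/5-.4)
s3=lambda x,y:(210+x/5-.4,155+y/5-.4); s4=lambda x,y:(265+x/4-.4,270+y/4-.4)
for n,a,b in [("end",c1(492,87),s3(297,151)),("ferL",c1(481,160),s3(262,342)),("ferR",c1(573,137),s3(326,377)),
 ("blkNR",c1(700,228),s3(307,502)),("blkFR",c1(658,74),s3(409,452)),("blkFL",c1(42,243),s3(135,172)),("blkNL",c1(80,393),s3(30,215)),
 ("seamN",c2(197,405),s4(77,222)),("seamF",c2(201,62),s4(362,141))]: print(n,tri(a,b))
for p in [(42,243),(658,74),(700,228),(80,393)]: print("blk z.07",atz(c1(*p),.07))
print("end z.236",atz(c1(492,87),.236),atz(s3(297,151),.236,K2,T2))
print("seam z.016",atz(c2(197,405),.016),atz(c2(201,62),.016),atz(s4(77,222),.016,K2,T2),atz(s4(362,141),.016,K2,T2))
print("dish",atz(c2(591.5,272),.012)); print("marker",atz(c1(75,271),.155))
print("broad end",atz(c1(250,152),.236))
E
```

```text
end (array([0.5045, 0.2033, 0.2309]), [array([ 0. , -0.3]), array([-0.2,  0.1])])
ferL (array([0.4937, 0.2232, 0.0967]), [array([-0.4,  2.5]), array([ 1.8, -0.5])])
ferR (array([0.508 , 0.1854, 0.0997]), [array([ 0. , -0.3]), array([-0.2,  0.1])])
blkNR (array([0.4766, 0.1366, 0.071 ]), [array([ 0.2, -1.3]), array([-0.9,  0.2])])
blkFR (array([0.5385, 0.1532, 0.0657]), [array([ 0. , -0.1]), array([-0.1,  0. ])])
blkFL (array([0.4786, 0.4028, 0.0672]), [array([ 0.2, -1.2]), array([-0.8,  0.2])])
blkNL (array([0.4159, 0.385 , 0.0724]), [array([ 0.1, -0.6]), array([-0.4,  0.1])])
seamN (array([ 0.4444, -0.0301,  0.0157]), [array([ 0.1, -0.4]), array([-0.3,  0.1])])
seamF (array([ 0.6211, -0.0405,  0.0154]), [array([ 0. , -0.2]), array([-0.1,  0. ])])
blk z.07 [0.4754 0.4024 0.07  ]
blk z.07 [0.5374 0.153  0.07  ]
blk z.07 [0.4737 0.1372 0.07  ]
blk z.07 [0.4147 0.3858 0.07  ]
end z.236 [0.5029 0.2029 0.236 ] [0.5031 0.1976 0.236 ]
seam z.016 [ 0.4435 -0.0299  0.016 ] [ 0.6205 -0.0404  0.016 ] [ 0.445  -0.0304  0.016 ] [ 0.6212 -0.041   0.016 ]
dish [ 0.5057 -0.2339  0.012 ]
marker [0.4526 0.3682 0.155 ]
broad end [0.4822 0.288  0.236 ]
```

Heights agree with the text (brush end 0.231 against 0.236, seam 0.0155 against 0.016). Next I'll check that the whole plan is reachable, then grasp.

```bash
cat >> h.py <<'E'
from scipy.spatial.transform import Rotation as R
from bench import ctrl
def down(a): # tool z down, tool y along horizontal heading a
    y=np.array([np.cos(a),np.sin(a),0]);z=np.array([0,0,-1.]);return R.from_matrix(np.c_[np.cross(y,z),y,z]).as_quat()
BX=np.arctan2(.241,.970); G=np.array([.502,.2007,.184])
SN=np.array([.4442,-.0302,.016]);SF=np.array([.6208,-.0408,.016]);D=np.array([.5057,-.2339,0]); L=.164
E
python3 - <<'E'
from h import *
f=lambda p,q:(lambda j:None if j is None else np.round(j,2))(ctrl.solve_ik(list(p),list(q)))
for k in(0,np.pi):
    print("grasp",k,f(G,down(BX+k)),f(G+[0,0,.16],down(BX+k)))
for a in np.deg2rad([0,14,45,90,180,194,225,270]):
    print(np.rad2deg(a).round(),f(SN+[0,0,.168],down(a)),f(SF+[0,0,.168],down(a)),f((SN+SF)/2+[0,0,.3],down(a)))
for lean in np.deg2rad([-25,0,60,90]):
  z=np.array([np.cos(lean),np.sin(lean),-1])/2**.5
  for roll in (0,90,180,270):
    y=np.cross(z,[0,0,1]);y/=np.linalg.norm(y);x=np.cross(y,z)
    q=(R.from_matrix(np.c_[x,y,z])*R.from_euler('z',roll,degrees=True)).as_quat()
    print("lean",np.rad2deg(lean),roll,f(D+[0,0,.125]-L*z,q))
E
```

```text
grasp 0 [-0.7   0.33  0.38  1.63 -0.13  1.21 -0.05] [-0.71  0.27  0.4   1.32 -0.1   1.58 -0.08]
grasp 3.141592653589793 [-0.38  0.32 -0.04  1.61  0.01  1.21  2.96] [-0.43  0.26  0.03  1.3  -0.01  1.58  2.98]
0.0 [-0.6   0.15  0.71  1.88 -0.1   1.15  0.14] [-0.44  0.57  0.76  1.39 -0.39  1.33  0.33] [-0.54  0.3   0.77  1.41 -0.21  1.52  0.22]
14.0 [-0.59  0.15  0.69  1.88 -0.1   1.15  0.39] [-0.42  0.56  0.73  1.39 -0.37  1.33  0.57] [-0.52  0.29  0.74  1.41 -0.2   1.52  0.46]
45.0 [-0.57  0.15  0.67  1.88 -0.1   1.15  0.92] [-0.38  0.55  0.66  1.39 -0.34  1.32  1.08] [-0.47  0.28  0.68  1.41 -0.17  1.51  0.98]
90.0 [-0.53  0.14  0.63  1.87 -0.09  1.15  1.7 ] [-0.28  0.52  0.49  1.39 -0.24  1.3   1.79] [-0.43  0.27  0.61  1.41 -0.16  1.51  1.75]
180.0 [-0.94  0.22  1.13  1.88 -0.22  1.17 -2.87] [-0.61  0.71  1.12  1.4  -0.63  1.42 -2.63] [-0.75  0.39  1.13  1.42 -0.35  1.55 -2.79]
194.0 [-0.94  0.22  1.13  1.88 -0.22  1.17 -2.63] [-0.61  0.71  1.12  1.4  -0.63  1.42 -2.39] [-0.75  0.39  1.13  1.42 -0.35  1.55 -2.54]
225.0 [-0.94  0.22  1.13  1.88 -0.22  1.17 -2.08] [-0.61  0.71  1.12 
[... 318 characters left out ...]
1 -0.93  0.78  0.02]
lean 0.0 90 [ 0.35 -0.26  0.54  2.32 -0.79  0.68 -1.69]
lean 0.0 180 [ 1.64 -0.2  -0.55  2.29 -1.07  0.92 -2.99]
lean 0.0 270 [ 0.35 -0.26  0.54  2.32 -0.79  0.68  1.45]
lean 59.99999999999999 0 [ 0.41  0.79  1.1   1.41 -1.14  2.03  0.94]
lean 59.99999999999999 90 [ 0.48  0.72  0.94  1.4  -1.06  1.94 -0.68]
lean 59.99999999999999 180 [ 0.48  0.72  0.94  1.4  -1.06  1.94 -2.25]
lean 59.99999999999999 270 [ 1.02  0.56  0.01  1.38 -0.68  1.64  2.19]
lean 90.0 0 [ 0.92  0.92 -0.17  0.75 -0.45  2.03  0.69]
lean 90.0 90 [ 0.92  0.92 -0.17  0.75 -0.45  2.03 -0.88]
lean 90.0 180 [ 0.92  0.92 -0.17  0.75 -0.45  2.03 -2.45]
lean 90.0 270 [ 1.04  0.96 -0.54  0.74 -0.21  2.    2.13]
```

Run:
```python
from h import *
from bench import imaging
s=ctrl.get_state();p=s["tool_pos"]
ctrl.movel([p[0],p[1],.36])
q=down(BX)
ctrl.reach([*G[:2],.34],q)
w=imaging.snapshot("wrist");cv2.imwrite("pics/w1.png",w["image"][:,:,::-1])
s=ctrl.get_state();np.savez("pics/w1.npz",K=w["intrinsics"],H=w["hand_eye"],p=s["tool_pos"],q=s["eef_rot"])
print(s["clock"],s["tool_pos"],s["joints"].round(2))
Hm=np.eye(4);Hm[:3,:3]=R.from_quat(s["eef_rot"]).as_matrix();Hm[:3,3]=s["tool_pos"]
T=np.linalg.inv(Hm@w["hand_eye"])
for X in ([.5035,.201,.236],[.494,.194,.07],[.4753,.2696,.07]):
    c=w["intrinsics"]@(T[:3,:3]@X+T[:3,3]);print(X,c[:2]/c[2])
```

```text
2.675 [0.50107011 0.2033143  0.33987364] [-0.7   0.27  0.39  1.33 -0.1   1.57 -0.08]
[0.5035, 0.201, 0.236] [317.54799977 248.32778245]
[0.494, 0.194, 0.07] [306.86183506 207.30623133]
[0.4753, 0.2696, 0.07] [306.86311134 131.93672717]
```

View pics/w1.png

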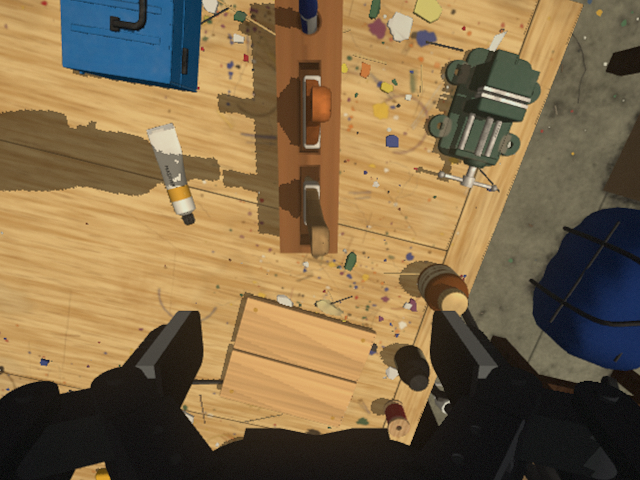

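The wrist view shows the brush end at (319,242), against a predicted (317,248), so it is about 1 mm off across and 2–3 mm along the block. It leans slightly to +x of the block, and the fingers straddle it. Now I'll descend and grip.

Run:
```python
from h import *
q=down(BX); P=G+[0.0002,.002,0]
st=lambda t:(lambda s:print(t,s["clock"],s["tool_pos"].round(4),s["contact_force"].round(2),round(s["finger_force"],1),round(s["width"],3)))(ctrl.get_state())
st("hover")
print(ctrl.movel(list(P),q,velocity=.08,max_force=8)); ctrl.pause(.2); st("at")
ctrl.grip(0.0); ctrl.pause(.3); st("grip")
print(ctrl.movel([*P[:2],.235],q,velocity=.06,max_force=15)); st("mid")
print(ctrl.movel([*P[:2],.32],q,velocity=.08,max_force=15)); ctrl.pause(.2); st("up")
```

```text
hover 2.675 [0.5011 0.2033 0.3399] [-0.35  0.69 -0.2 ] 0.0 1.0
False
at 4.975 [0.5023 0.2027 0.1842] [ 0.11  0.02 -0.55] 0.0 1.0
grip 5.975 [0.4991 0.202  0.1842] [-5.16 -0.73  7.19] 57.7 0.131
False
mid 6.975 [0.5032 0.2029 0.2355] [-0.04 -0.51 -1.21] 59.1 0.13
False
up 8.3917 [0.502  0.2026 0.3195] [ 0.69 -0.12 -0.88] 59.1 0.127
```

Run:
```python
from h import *
from bench import imaging
q=down(BX); u=(SF-SN)/np.linalg.norm(SF-SN); A=SN+.012*u
ctrl.reach([A[0],A[1],.30],q)
ctrl.movel([A[0],A[1],.24],q,velocity=.06); ctrl.pause(.3)
s=ctrl.get_state();print(s["clock"],s["tool_pos"],s["finger_force"],s["joints"].round(2))
ims=[]
for n,K,T in(("top",K1,T1),("scene",K2,T2)):
    im=imaging.snapshot(n)["image"][:,:,::-1].copy()
    c=[]
    for dz in(0,-L):
        X=s["tool_pos"]+[0,0,dz];h=K@(T[:3,:3]@X+T[:3,3]);c.append(h[:2]/h[2])
    print(n,c); m=c[1].astype(int); x0,y0=m[0]-50,m[1]-65
    cr=cv2.resize(im[y0:y0+100,x0:x0+80],None,fx=5,fy=5,interpolation=cv2.INTER_CUBIC); print("origin",x0,y0)
    ims.append(cr)
cv2.imwrite("pics/b1.png",np.hstack(ims))
```

```text
10.7917 [ 0.45631188 -0.03092629  0.24020921] 59.07931233756244 [-0.46  0.12  0.54  1.75 -0.06  1.29  0.34]
top [array([378.3238785, 277.4509881]), array([371.30648838, 287.43414569])]
origin 321 222
scene [array([287.27246339, 257.25558495]), array([288.22079957, 307.47718645])]
origin 238 242
```

View pics/b1.png

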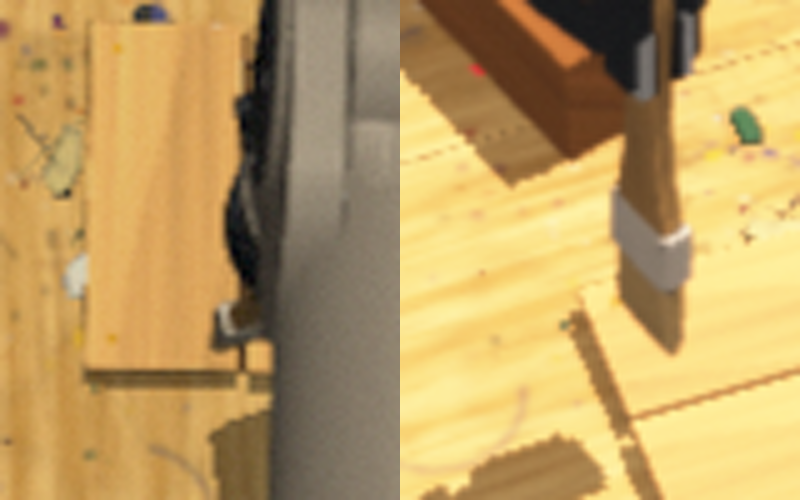

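In the scene view the bristle end centre is at about (288.2,307.2), and the straight-grip prediction is (288.2,307.5). So the brush sits upright in the grip with L≈164 mm. I'll touch down under a force limit and make the stroke.

Run:
```python
from h import *
q=down(BX); u=(SF-SN)/np.linalg.norm(SF-SN); A=SN+.006*u; B=SF-.006*u
st=lambda t:(lambda s:print(t,s["clock"],s["tool_pos"].round(4),s["contact_force"].round(2),round(s["finger_force"],1)))(ctrl.get_state())
ctrl.movel([A[0],A[1],.195],q,velocity=.06); ctrl.pause(.2); st("pre")
hit=ctrl.movel([A[0],A[1],.1765],q,velocity=.012,max_force=2.5); st("touch"); print(hit)
z=ctrl.get_state()["tool_pos"][2]+.002 if hit else .181
z=min(max(z,.178),.187); print("z",z)
ctrl.movel([A[0],A[1],z],q,velocity=.03); st("start")
for f in(.2,.4,.6,.8,1):
    if f==1 or True: pass
m=ctrl.movel([B[0],B[1],z],q,velocity=.05,max_force=12); st("end"); print(m)
```

```text
pre 12.0 [ 0.4506 -0.0306  0.1954] [ 0.43 -0.34 -0.41] 59.1
touch 13.1333 [ 0.4502 -0.0305  0.1802] [0.17 0.04 5.38] 59.9
True
z 0.18215271469138403
start 13.3833 [ 0.4499 -0.0305  0.1819] [-0.37 -0.06 -0.81] 59.2
end 16.8333 [ 0.6147 -0.0405  0.1822] [-0.47 -0.13 -1.19] 59.2
False
```

Run:
```python
from h import *
p=ctrl.get_state()["tool_pos"]
ctrl.movel([p[0],p[1],.32],down(BX),velocity=.1)
s=ctrl.get_state(); print(s["clock"],s["joints"].round(2))
lo=np.array([-2.7,-.3,-1.27,.12,-1.44,.2,-3.05]);hi=np.array([2.7,1.91,1.3,2.57,4.58,2.03,3.05])
for a in range(-90,181,15):
    l=np.deg2rad(a);d=np.array([np.cos(l),np.sin(l),0]); z=np.array([*d[:2],-1])/2**.5
    q=(R.from_rotvec(np.cross([0,0,-1],d)*np.pi/4)*R.from_quat(down(BX))).as_quat()
    j=ctrl.solve_ik(list(D+[0,0,.13]-L*z),list(q))
    if j is not None: print(a,np.round(j,2),"margin",np.min([j-lo,hi-j]).round(2),"dmax",abs(j-s["joints"]).max().round(2))
```

```text
18.3583 [-0.29  0.46  0.54  1.14 -0.23  1.6   0.45]
-90 [-0.87  0.4   0.74  1.74  0.54  1.28 -0.11] margin 0.56 dmax 0.77
-75 [-0.94  0.16  0.67  1.98  0.76  1.17 -0.39] margin 0.46 dmax 0.99
-60 [-0.83 -0.08  0.48  2.19  0.95  1.09 -0.6 ] margin 0.22 dmax 1.18
-45 [ 0.25 -0.27 -0.36  2.33  0.83  0.71 -0.43] margin 0.03 dmax 1.18
0 [ 0.34 -0.27  0.54  2.31 -0.77  0.68  1.66] margin 0.03 dmax 1.22
15 [ 0.01 -0.04  1.1   2.14 -0.88  1.04  1.83] margin 0.2 dmax 1.38
30 [ 0.15  0.41  1.26  1.92 -1.09  1.59  1.97] margin 0.04 dmax 1.52
45 [ 0.38  0.56  1.03  1.67 -1.06  1.77  1.82] margin 0.26 dmax 1.37
60 [ 0.54  0.67  0.81  1.39 -1.    1.89  1.61] margin 0.14 dmax 1.17
75 [ 0.64  0.79  0.63  1.1  -0.92  2.01  1.38] margin 0.02 dmax 0.93
90 [ 0.98  0.93 -0.35  0.73 -0.33  2.02  0.86] margin 0.01 dmax 1.27
```

Run:
```python
from h import *
from bench import imaging
d=np.array([0,-1.,0]);z=(d+[0,0,-1])/2**.5
q=(R.from_rotvec(np.cross([0,0,-1],d)*np.pi/4)*R.from_quat(down(BX))).as_quat()
P=D+[0,0,.13]-L*z
ctrl.movel([P[0],P[1]+.04,.32],down(BX),velocity=.12)
ctrl.movel(list(P+[0,0,.03]),q,velocity=.06)
ctrl.movel(list(P),q,velocity=.05); ctrl.pause(.7)
s=ctrl.get_state(); zt=R.from_quat(s["eef_rot"]).as_matrix()[:,2]
tip=s["tool_pos"]+L*zt
print(s["clock"],s["joints"].round(2),tip,np.rad2deg(np.arccos(-zt[2])),s["finger_force"],s["width"],abs(s["qd"]).max())
ims=[]
for n,K,T in(("top",K1,T1),("scene",K2,T2)):
    im=imaging.snapshot(n)["image"][:,:,::-1]
    h=K@(T[:3,:3]@tip+T[:3,3]);m=(h[:2]/h[2]);print(n,m); m=m.astype(int); x0,y0=m[0]-50,m[1]-60
    print(x0,y0); ims.append(cv2.resize(im[y0:y0+120,x0:x0+100],None,fx=4,fy=4,interpolation=cv2.INTER_CUBIC))
cv2.imwrite("pics/f1.png",np.hstack(ims))
```

```text
22.0583 [-0.72  0.36  0.54  1.74  0.61  1.32 -0.17] [ 0.50570287 -0.23390785  0.13002113] 45.00093649012829 59.1240799985826 0.13250988374666883 0.0027934916450954787
top [459.79652767 260.76981044]
409 200
scene [350.19073642 358.82822574]
300 298
```

View pics/f1.png

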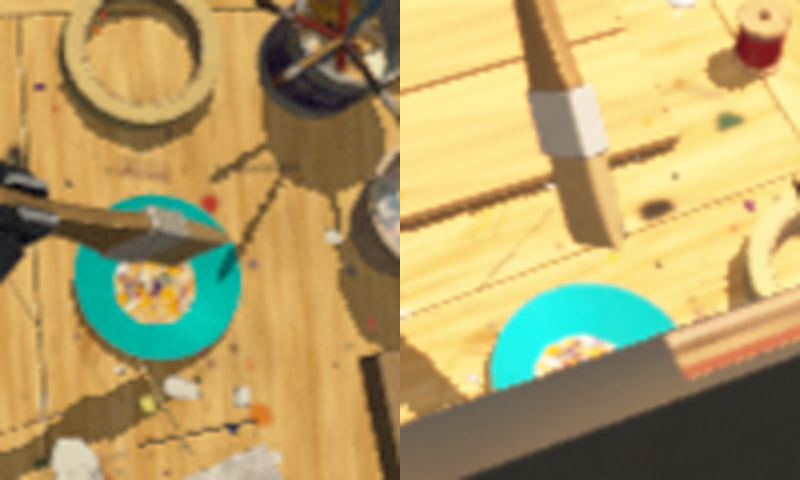

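The bristle end appears at about (213,243) in the top crop and (592,242) in the scene crop. The predictions were (203,243) and (600,243), so it is within about 5 mm. The brush leans about 45°, the tip is 13 cm up over the dish, and nothing else has moved. Handing in.

```bash
python3 -c "
from bench import ticket; print(ticket.sign_off())"
```

```text
the job is handed in; nothing more can be done
None
```

The job is handed in, verdict not shown: the narrow brush was drawn out of the block and run along the whole seam at about 5 cm/s and 2 mm above the wood, and is now held still at 45° with its bristle end 13 cm above the middle of the dish.

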